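Find the clear coupling with the depth gauge

TASK

Three look-alike drive couplings stand on the parts turntable; two have a broken shaft stub stuck in the bore and only one is clear to its full 58 mm depth. Turn the turntable by its bar to bring couplings under the depth gauge, lower the rod gently until it bottoms and read its travel, raising it clear of the bore before you turn again. Leave the rod resting on the bottom of the clear coupling, with all three couplings in their nests and the other things on the table left alone.

Things in the scene. Friction and masses are not known exactly. Their poses are not given: they have to be found in the camera images.
- hub: Fixed foot of the grey parts turntable (sizes in mm); origin on the turntable's vertical axis, 12 above the table, z up. The disc on it has radius 137, top 30 above the table, and carries on a circle of radius 100, every 60 degrees, three nests with couplings, then three low cups with screws (tops at 50).
- turn_bar (a point): Centre of the black bar grip that turns the turntable: 56 long (its x axis), 14 wide, 40 tall (z up, 20 above and 20 below the point). On the turntable's axis, 134 above the table; turns with it. A 24 mm round post carries it.
- turntable (a joint): Turning angle of the turntable in rad from its start (0), positive anticlockwise seen from above, range -2.4 to 2.4. Light drag (0.06 N m, damping 0.02 N m s); it stays where it is left.
- gauge: Fixed grey depth gauge stand; origin on the table on the turntable's axis. Its x axis points to the rod (axis 100 from the origin) and on to the 22 mm column (158 from the origin). Column and 26 mm wide guide arm reach 148 above the table; the arm's 28 mm round head surrounds the rod from 125 to 143.
- rod (a joint): Travel of the gauge's rod in m, growing downward; starts at 0 to 0.005. 0: fully up, tip 112 above the table, 12 above the couplings' tops (so the mouths are at 0.012). Lowest stop 0.076. Slides vertically with 3 N friction and 4 N s/m damping, so it stays where it is left. The bottoms (metal, hard) stop it at 0.070 in the clear bore, else at 0.057 or 0.043.
- rod_tip (a point): Lower tip of the gauge's vertical steel depth rod (10 mm diameter, slightly chamfered tip, dark grooves every 10). Its axis stands 100 from the turntable's axis, so each nest passes exactly beneath it.
- rod_knob (a point): Gripping point of the rod's plain aluminium knob (24 mm diameter, 40 tall) at its top: on the rod's axis, 136 above its tip, 15 below the knob's top and 25 above its underside. Fully up it is 248 above the table, at full depth 178. Held and moved straight up or down, it moves the rod.
- nest0 (a point): Centre of the floor of nest 0 on the turntable, 30 above the table, under coupling 0; turns with it. The nest is a 12 mm high rim of 53 inside diameter. Seen from above nest0, nest1, nest2 follow anticlockwise, 60 degrees apart.
- coupling0: One of three outwardly identical aluminium drive couplings, loose in the nests, mouth up: 70 tall, 50 diameter for the lower 30 and 42 above, about 0.3 kg. Origin: centre of the underside, z up. Blind bore from the top, 22 diameter, 58 deep if clear; in two of the three a stuck shaft stub leaves 45 or 31. Which is which varies and is not given.
- nest1 (a point): Centre of the floor of nest 1 on the turntable, 30 above the table, under coupling 1; turns with it. The nest is a 12 mm high rim of 53 inside diameter. Seen from above nest0, nest1, nest2 follow anticlockwise, 60 degrees apart.
- coupling1: One of three outwardly identical aluminium drive couplings, loose in the nests, mouth up: 70 tall, 50 diameter for the lower 30 and 42 above, about 0.3 kg. Origin: centre of the underside, z up. Blind bore from the top, 22 diameter, 58 deep if clear; in two of the three a stuck shaft stub leaves 45 or 31. Which is which varies and is not given.
- nest2 (a point): Centre of the floor of nest 2 on the turntable, 30 above the table, under coupling 2; turns with it. The nest is a 12 mm high rim of 53 inside diameter. Seen from above nest0, nest1, nest2 follow anticlockwise, 60 degrees apart.
- coupling2: One of three outwardly identical aluminium drive couplings, loose in the nests, mouth up: 70 tall, 50 diameter for the lower 30 and 42 above, about 0.3 kg. Origin: centre of the underside, z up. Blind bore from the top, 22 diameter, 58 deep if clear; in two of the three a stuck shaft stub leaves 45 or 31. Which is which varies and is not given.
- mug: A white mug, 84 diameter, 90 tall; bystander. Origin under its centre.
- meter: A yellow multimeter lying flat, 165 x 82 x 36; bystander. Origin under its centre.
- screwdriver: A screwdriver lying on the table; bystander. Origin under its middle, x along it.

How it is judged:
By the outcome, as a careful person would: the job done as asked, in the order asked, and still so for the second after the job is handed in, with the robot touching nothing.
It also fails if it takes over 72 s, if anything falls off the work surface, if the arm or the gripper's body presses on something with over 40 N, if the wrist force passes 120 N, or if a joint passes its speed limit or range.

ROBOT

A 6-joint arm with a two-finger parallel gripper is mounted at the origin on the work surface. World frame = base frame: x ahead of the robot, y to its left, z up, the work surface at z = 0. Lengths are in m, angles in degrees, forces in N, time in s.
With the tool pointing down it reaches from about 0.4 to 0.825 m from the base axis. Payload 7 kg.
Tool frame: the origin (TCP) lies on the centre line of the jaws, within the pads' length; the fingertips stand 8 mm ahead of it and the grasp point (between the pads) lies 11 mm behind it; z points along the fingers, y is the line along which they close (so a half turn about z gives the same grasp; the last joint's range is limited). The gripper opens to 88 mm and grips with 3 to 60 N. Pads are 19 mm wide; open, the fingers measure 130 mm over their backs; the gripper's body (78 mm by 193 mm) begins 47 mm behind the grasp point.
Start: joints at [85.262, 20.546, 0.682, 0, -70.136, -16.507], TCP at [0.245, 0.629, 0.235] pointing down, gripper open.
Joint ranges: [-176.03, 176.03], [-82.01, 121.73], [-58.28, 71.71], [-173.87, 95.51], [-174.79, -0.11], [-173.66, 173.66]. Speed limits (degrees/s): [136.94, 136.94, 172.46, 180, 180, 180].

INTERFACE

Orientations are given as [roll, pitch, yaw] about the fixed x, y, z axes, in that order (R = Rz(yaw) Ry(pitch) Rx(roll)).
In Python, from plant import ctrl, vision gives the robot as it stands. The module is installed in compiled form; this text tells all that it offers.
- The arm moves only by the tool move_arm, never from a script. Its argument "moves" is one flat list of numbers, 7 for each row, row after row: the finger opening in cm, from 0 to 8.76, then the shift along the tool's x, y, z in cm, then the turn, a rotation vector about the tool's x, y, z in rad. A call has 1 to 8 rows; each row shifts and turns the commanded pose from where the row before left it, along the tool's axes as they then stand; what a row does not reach is not made up. A row lasts 1/10 s, in which the tool goes at most 50 mm and 8.59 degrees, less where a joint would pass 70% of its speed; a pose out of reach is approached as far as the arm can. A call with a gripper value outside its range is refused whole. The fingers move at their own pace and stop on an object; the grip force is fixed at half the most. Time passes only in rows, so rows that do not move let the fingers close. It gives the time, the measured TCP pose, the force, the opening and the grip force at its end, in the units of the state.
- ctrl.get_obs(): the state, without advancing time (a new reading comes with each control period).
- vision.snapshot(name): name is "scene" or "top" or "wrist"; returns (picture, depth): 420x560x3 uint8, red, green, blue; 420x560 float32, m along the optical axis (not along the pixel's ray), 0 where there is no reading.
- vision.camera_model(name): a dict with "vertical_fov" (degrees; the focal length in pixels is half the picture's height over the tangent of half this angle, whatever the lens; pixels are square), "cx", "cy" (the principal point, pixels), "cam_to_world" (4x4, takes a point from camera to world coordinates). Camera axes: x right, y down, z forward; pixel columns grow to the right and rows downward; lengths in m; the calibration is good to about 2 mm. A picture is of the moment at which its call begins: read the wrist's pose just before it. camera_model takes no time and is no camera call; for the wrist camera it gives the pose at the moment of the call.
- ctrl.close_job(): hands the job in; it is judged then, once.
The state is a dict: "clock": time; "joint_pos": joint angles; "qvel": joint speeds; "tau": joint torques, N m; "tool_pos": TCP position; "orientation": TCP orientation; "force": force on the tool from outside, world axes, zero at the start; "moment": the same for the moment, N m; "opening": finger opening in m; "gripper_force": force on a finger pad.
Only numpy, scipy, OpenCV 4.12 (cv2) and the standard library are available. Lean on these libraries where they do the work, as an engineer would, in place of code of your own. Each camera call takes 0.05 s, during which the arm holds its last target. There are 200 camera calls.

## Working session

There is one attempt and no reset: what is moved stays moved. The work goes in short steps, Python scripts to look and compute and a tool call to move; the robot and the scene stay as the last step left them, time stands still between calls to the robot, and variables do not carry over. Pictures are saved under pics/ and viewed, at most 10 in all, crops included, and the job is handed in when it is done.

Besides the shell and the picture viewer there is one more tool, called after "Request:" as name(argument=value, ...), one argument or row to a line, values as JSON. move_arm: Moves the arm, as the interface text tells. Its arguments: {"type":"object","properties":{"moves":{"type":"array"}},"required":["moves"]}

```bash
mkdir -p pics; python3 - <<'E'
from plant import ctrl, vision
import cv2,numpy as np
o=ctrl.get_obs();print(o)
ims=[]
for n in("scene","top"):
    p,d=vision.snapshot(n);m=vision.camera_model(n);print(n,m)
    np.savez(n+".npz",p=p,d=d,M=m["cam_to_world"],f=210/np.tan(np.radians(m["vertical_fov"]/2)),c=(m["cx"],m["cy"]))
    cv2.imwrite(f"pics/{n}0.png",p[...,::-1])
E
```

```text
{'clock': 0.0, 'joint_pos': array([ 8.52629580e+01,  2.05904983e+01,  6.33057249e-01, -1.86366976e-02,
       -7.01372558e+01, -1.65068993e+01]), 'qvel': array([ 0.06881257, -0.00524536, -0.03617822, -0.07979541,  0.00094933,
       -0.0441362 ]), 'tau': array([-1.44530886e-04, -5.82714021e+01,  2.93043727e+01,  6.99717969e+00,
        6.93194437e-03, -1.75071955e-04]), 'tool_pos': array([0.2444384 , 0.62866179, 0.23363249]), 'orientation': array([ 1.79904228e+02, -1.01110193e-02, -2.12502795e+01]), 'force': array([ 0.3538986 , -0.27202216,  0.23137682]), 'moment': array([-0.01033511,  0.00136154, -0.01143772]), 'gripper_force': 0.0, 'opening': 0.08754147689640261}
scene {'vertical_fov': 45.35219177216565, 'cx': 283.93243735141806, 'cy': 207.59561376445117, 'cam_to_world': array([[ 0.77785749,  0.33892176, -0.52921618,  1.36150511],
       [ 0.6283267 , -0.43546722,  0.64465019, -1.01639907],
       [-0.01197032, -0.83396663, -0.55168503,  1.03272869],
       [ 0.        ,  0.        ,  0.        ,  1.        ]])}
top {'vertical_fov': 48.72264924862636, 'cx': 280.92522592722196, 'cy': 208.65098771703083, 'cam_to_world': array([[ 8.77998318e-02, -9.73574956e-01,  2.10815070e-01,
         2.94415431e-01],
       [-9.96138006e-01, -8.57023185e-02,  1.90836375e-02,
        -2.08343031e-02],
       [-5.12011282e-04, -2.11676444e-01, -9.77339665e-01,
         1.27704758e+00],
       [ 0.00000000e+00,  0.00000000e+00,  0.00000000e+00,
         1.00000000e+00]])}
```

View pics/scene0.png

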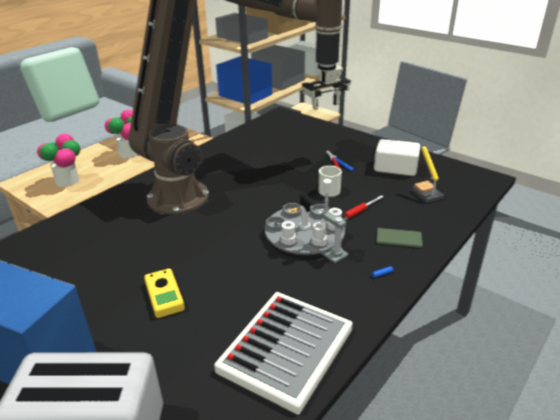

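View pics/top0.png

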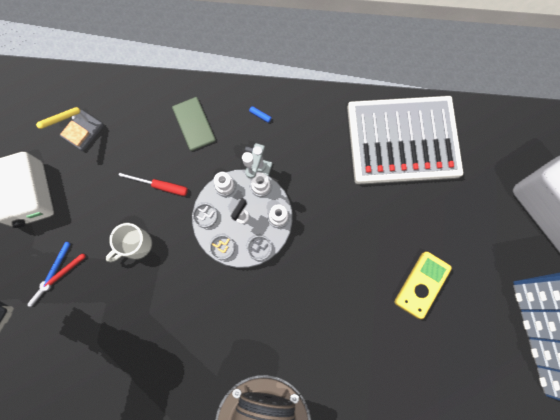

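The scene view shows the turntable around (305,230). In the top view the disc is centred near (242,218), the bar near (238,209) and the gauge near (252,160). Couplings are at (224,183), (261,184) and (279,215), and the mug is to the left at (130,241). Next I'll measure from depth.

```bash
cat > h.py <<'E'
import numpy as np,cv2
from plant import ctrl,vision
def cloud(n):
    o=vision.snapshot(n);m=vision.camera_model(n);p,d=o
    f=210/np.tan(np.radians(m["vertical_fov"]/2));v,u=np.mgrid[:420,:560]
    P=np.stack([(u-m["cx"])*d/f,(v-m["cy"])*d/f,d],-1);M=m["cam_to_world"]
    return p,d,P@M[:3,:3].T+M[:3,3]
def circ(q):
    from scipy.optimize import least_squares
    c=q.mean(0);return least_squares(lambda a:np.hypot(*(q-a[:2]).T)-a[2],[*c,.1],loss='soft_l1',f_scale=.002).x
E
python3 - <<'E'
from h import *
p,d,X=cloud("top")
reg=np.zeros((420,560),bool);reg[130:275,185:300]=1
z=X[...,2]
print("zhist",np.histogram(z[reg&(d>0)],bins=np.arange(-.02,.3,.01)))
m=(reg&(z>.02)&(z<.04)).astype(np.uint8)
c=max(cv2.findContours(m,0,1)[0],key=cv2.contourArea)[:,0]
h=X[c[:,1],c[:,0],:2];print("disc",circ(h))
for lo,hi in((.142,.165),(.165,.30),(.09,.11)):
    n,l,s,ce=cv2.connectedComponentsWithStats((reg&(z>lo)&(z<hi)).astype(np.uint8))
    for i in range(1,n):
        if s[i,4]>5:
            q=X[l==i];print(lo,s[i],q.mean(0).round(4),q[:,2].max().round(4),q.min(0).round(3),q.max(0).round(3), cv2.minAreaRect((q[:,:2]*1000).astype(np.float32)))
crop=p[130:280,180:310,::-1];cv2.imwrite("pics/c0.png",cv2.resize(crop,None,fx=4,fy=4,interpolation=cv2.INTER_CUBIC))
E
```

```text
zhist (array([   2, 4839, 3203,  450, 3182, 2735,  470,  275,  135,   80,   80,
        313,  151,   26,   26,  112,  345,   26,    5,    6,    4,    3,
          0,    2,    9,   17,   12,   75,   12,    0,    0]), array([-0.02, -0.01,  0.  ,  0.01,  0.02,  0.03,  0.04,  0.05,  0.06,
        0.07,  0.08,  0.09,  0.1 ,  0.11,  0.12,  0.13,  0.14,  0.15,
        0.16,  0.17,  0.18,  0.19,  0.2 ,  0.21,  0.22,  0.23,  0.24,
        0.25,  0.26,  0.27,  0.28,  0.29]))
disc [0.52225662 0.10635371 0.12823088]
0.142 [251 144  12  15 100] [0.6848 0.0773 0.1455] 0.1516 [0.665 0.064 0.142] [0.704 0.092 0.152] ((684.6879272460938, 78.0610122680664), (27.199756622314453, 39.0814094543457), 85.68852233886719)
0.142 [245 159  14  18  69] [0.637  0.085  0.1458] 0.1643 [0.617 0.071 0.142] [0.664 0.101 0.164] ((641.9829711914062, 85.93544006347656), (22.193735122680664, 50.7225341796875), 70.29480743408203)
0.142 [231 198  15  20 119] [0.5317 0.109  0.147 ] 0.1526 [0.506 0.093 0.142] [0.558 0.124 0.153] ((531.8402709960938, 109.60464477539062), (14.375041007995605, 54.126060485839844), 63.9222488403
[... 296 characters left out ...]
105] ((614.5639038085938, 165.95599365234375), (40.727935791015625, 40.42621612548828), 57.94565963745117)
0.09 [252 173  16  15 141] [0.6203 0.0648 0.0984] 0.1051 [0.601 0.046 0.09 ] [0.641 0.085 0.105] ((621.13427734375, 65.2523422241211), (39.464439392089844, 39.545101165771484), 89.29503631591797)
0.09 [270 205  16  16 153] [0.5382 0.01   0.0987] 0.1041 [ 0.517 -0.01   0.091] [0.558 0.03  0.104] ((537.9681396484375, 10.144225120544434), (40.40898132324219, 38.99523162841797), 5.39160680770874)
0.09 [239 212   6   5   9] [0.5239 0.1032 0.1005] 0.1088 [0.52  0.098 0.09 ] [0.533 0.109 0.109] ((525.3919067382812, 101.98158264160156), (3.542717218399048, 17.09541893005371), 48.97050476074219)
```

View pics/c0.png

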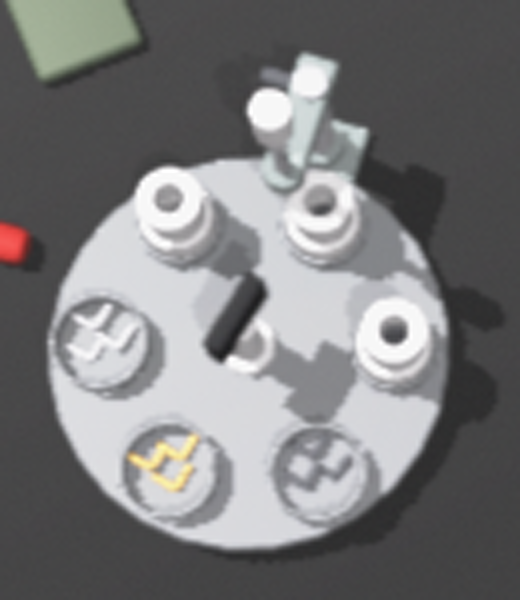

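```bash
cat >> h.py <<'E'
from scipy.spatial.transform import Rotation as Ro
def to(x,y,z,yaw):
    o=ctrl.get_obs();R=Ro.from_euler('xyz',o["orientation"],degrees=True)
    s=R.inv().apply(np.array([x,y,z])-o["tool_pos"])*100
    t=(R.inv()*Ro.from_euler('xyz',[180,0,yaw],degrees=True)).as_rotvec()
    print("shift cm",s.round(2),"turn",t.round(3),"| at",o["clock"],o["tool_pos"].round(4),o["orientation"].round(1),"F",o["force"].round(1),"op",o["opening"],o["gripper_force"])
E
python3 -c "
from h import *
to(.50,.12,.33,-27)"
```

```text
shift cm [42.25 38.17 -9.56] turn [ 0.001 -0.     0.1  ] | at 0.15 [0.2445 0.6288 0.2338] [179.9  -0.  -21.2] F [ 0.7  0.4 -0.8] op 0.0875223724579147 0.0
```

Request:
move_arm(
  moves=[8.7, 0, 0, -4.8, 0, 0, 0, 8.7, 0, 0, -4.8, 0, 0, 0, 8.7, 2.6, 2.4, 0, 0, 0, 0.02, 8.7, 2.6, 2.4, 0, 0, 0, 0.02, 8.7, 2.6, 2.4, 0, 0, 0, 0.02, 8.7, 2.6, 2.4, 0, 0, 0, 0.02, 8.7, 2.6, 2.4, 0, 0, 0, 0.02, 8.7, 2.6, 2.4, 0, 0, 0, 0],
)

```text
clock: 0.95
tool_pos: [0.3284, 0.4325, 0.3303]
orientation: [180.0, 0.0, -27.0]
force: [0.1, -0.9, 0.0]
opening: 0.0867
gripper_force: 0.0
```

Request:
move_arm(
  moves=[6, 2.6, 2.4, 0, 0, 0, 0, 6, 2.6, 2.4, 0, 0, 0, 0, 6, 2.6, 2.4, 0, 0, 0, 0, 6, 2.6, 2.4, 0, 0, 0, 0, 6, 2.6, 2.4, 0, 0, 0, 0, 6, 2.6, 2.4, 0, 0, 0, 0, 6, 2.6, 2.4, 0, 0, 0, 0, 6, 2.6, 2.4, 0, 0, 0, 0],
)

```text
clock: 1.75
tool_pos: [0.4264, 0.1671, 0.3306]
orientation: [-180.0, 0.0, -27.0]
force: [0.9, 0.8, 0.4]
opening: 0.0601
gripper_force: 0.0
```

```bash
python3 - <<'E'
from h import *
to(.50,.12,.33,-27)
p,d,X=cloud("wrist");np.savez("w1.npz",p=p,X=X);cv2.imwrite("pics/w1.png",p[...,::-1])
E
```

```text
shift cm [8.69 0.87 0.06] turn [-0.     0.     0.001] | at 1.75 [0.4264 0.1671 0.3306] [-180.    0.  -27.] F [0.9 0.8 0.4] op 0.0601276862307945 0.0
```

View pics/w1.png

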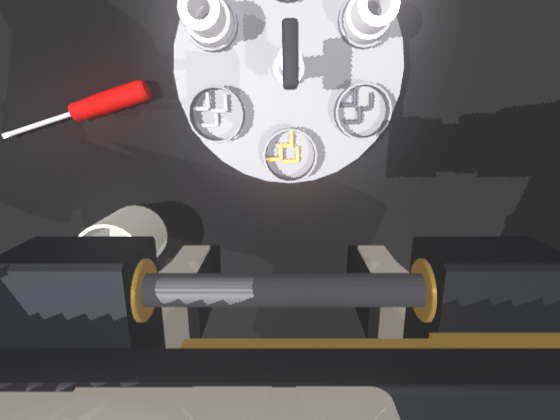

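The wrist view shows the bar upright at (290,50), so it lies along tool x, with the clear mouths at (200,10) and (375,10). I'll work out exact values from this view.

```bash
python3 - <<'E'
from h import *
w=np.load("w1.npz");X=w["X"];z=X[...,2];m=vision.camera_model("wrist");print(m["cam_to_world"].round(3))
k=(z>.147)&(z<.158)&(X[...,0]>.48)&(X[...,0]<.6);k[150:]=0
q=X[k];print(k.sum(),q.mean(0),cv2.minAreaRect((q[:,:2]*1000).astype(np.float32)))
k=(z>.026)&(z<.034);k[200:]=0
c=max(cv2.findContours(k.astype(np.uint8),0,1)[0],key=cv2.contourArea)[:,0];c=c[(c[:,1]>40)]
k2=X[c[:,1],c[:,0],:2];k2=k2[np.hypot(*(k2-[.532,.11]).T)>.125];print("disc",len(k2),circ(k2))
E
```

```text
[[-0.454 -0.861 -0.23   0.489]
 [-0.891  0.439  0.116  0.132]
 [ 0.001  0.258 -0.966  0.481]
 [ 0.     0.     0.     1.   ]]
961 [0.53217158 0.10355621 0.14854011] ((531.5091552734375, 103.85983276367188), (13.637800216674805, 53.939544677734375), 64.53783416748047)
disc 404 [0.53157385 0.10399546 0.13504888]
```

```bash
cat > hub.py <<'E'
from h import *
p,d,X=cloud("wrist");z=X[...,2]
k=(z>.147)&(z<.158)&(X[...,0]>.48)&(X[...,0]<.6);k[200:]=0
q=X[k];print(k.sum(),q.mean(0),cv2.minAreaRect((q[:,:2]*1000).astype(np.float32)))
k=(z>.026)&(z<.034);k[200:]=0
c=max(cv2.findContours(k.astype(np.uint8),0,1)[0],key=cv2.contourArea)[:,0];c=c[(c[:,1]>5)]
k2=X[c[:,1],c[:,0],:2];k2=k2[np.hypot(*(k2-[.532,.11]).T)>.125];print("disc",len(k2),circ(k2))
to(.518,.117,.33,-27)
E
python3 hub.py
```

```text
903 [0.53082272 0.10907318 0.1482914 ] ((530.6568603515625, 109.01055908203125), (13.410038948059082, 54.840641021728516), 64.4878158569336)
disc 491 [0.53027408 0.10937717 0.13481229]
shift cm [10.33  0.17  0.07] turn [ 0.    -0.    -0.003] | at 1.85 [0.4269 0.1656 0.3306] [180.   -0.  -27.1] F [0.9 0.8 0.8] op 0.0600167730115809 0.0
```

Request:
move_arm(
  moves=[6, 3.5, 0.1, 0, 0, 0, 0, 6, 3.5, 0.1, 2, 0, 0, 0, 6, 3.5, 0.1, 4, 0, 0, 0, 6, 0, 0, 4, 0, 0, 0, 6, 0, 0, 4, 0, 0, 0, 6, 0, 0, 3, 0, 0, 0, 6, 0, 0, 2, 0, 0, 0, 6, 0, 0, 1.2, 0, 0, 0],
)

```text
clock: 2.65
tool_pos: [0.5158, 0.1191, 0.1289]
orientation: [179.9, 0.1, -27.0]
force: [0.4, -0.9, 0.5]
opening: 0.0596
gripper_force: 0.0
```

Request:
move_arm(
  moves=[6, 0, 0, 0, 0, 0, 0, 1, 0, 0, 0, 0, 0, 0, 1, 0, 0, 0, 0, 0, 0, 1, 0, 0, 0, 0, 0, 0, 1, 0, 0, 0, 0, 0, 0, 1, 0, 0, 0, 0, 0, 0],
)

```text
clock: 3.25
tool_pos: [0.5169, 0.1194, 0.1314]
orientation: [-180.0, -0.0, -27.0]
force: [-0.2, -0.2, -1.2]
opening: 0.0256
gripper_force: 0.0
```

```bash
python3 - <<'E'
from h import *
to(.5193,.1152,.128,-27)
print(ctrl.get_obs()["moment"])
p,d,X=cloud("top");z=X[...,2];cv2.imwrite("pics/t2.png",cv2.resize(p[130:280,180:310,::-1],None,fx=4,fy=4))
E
```

```text
shift cm [0.4  0.27 0.34] turn [-0.001 -0.     0.   ] | at 3.25 [0.5169 0.1194 0.1314] [-180.   -0.  -27.] F [-0.2 -0.2 -1.2] op 0.02561434554444339 0.0
[-0.00437451 -0.07651331 -0.04272912]
```

Request:
move_arm(
  moves=[2.4, 0.3, 0.3, 0.2, 0, 0, 0, 2.4, 0, 0, 0, 0, 0, 0, 1, 0, 0, 0, 0, 0, 0, 1, 0, 0, 0, 0, 0, 0, 1, 0, 0, 0, 0, 0, 0, 1, 0, 0, 0, 0, 0, 0, 1, 0, 0, 0, 0, 0, 0],
)

```text
clock: 4.0
tool_pos: [0.5177, 0.1144, 0.1288]
orientation: [179.9, 0.0, -27.0]
force: [-0.6, -5.4, 0.8]
opening: 0.0137
gripper_force: 30.0
```

```bash
python3 - <<'E'
from h import *
to(.5193,.1152,.128,-27)
print(ctrl.get_obs()["moment"])
E
```

```text
shift cm [ 0.11 -0.14  0.08] turn [0.002 0.    0.   ] | at 4.0 [0.5177 0.1144 0.1288] [179.9   0.  -27. ] F [-0.6 -5.4  0.8] op 0.013690593471970554 29.990644454956055
[-1.86576085  0.13188462 -0.10187699]
```

Request:
move_arm(
  moves=[1, 0, 0.1, 0, 0, 0, -0.05, 1, 0, 0.12, 0, 0, 0, -0.08, 1, 0, 0.12, 0, 0, 0, -0.08, 1, 0.02, 0.05, 0, 0, 0, -0.04, 1, 0, 0, 0, 0, 0, 0, 1, 0, 0, 0, 0, 0, 0],
)

```text
clock: 4.6
tool_pos: [0.5164, 0.1108, 0.1288]
orientation: [179.9, 0.0, -12.7]
force: [-0.5, -5.8, 1.9]
opening: 0.0137
gripper_force: 30.0
```

```bash
cat > chk.py <<'E'
from h import *
import sys
to(.518,.113,.128,-13)
p,d,X=cloud("top");z=X[...,2]
reg=np.zeros((420,560),bool);reg[130:275,185:300]=1
H=np.array([.5315,.1095])
n,l,s,ce=cv2.connectedComponentsWithStats((reg&(z>.09)&(z<.107)).astype(np.uint8))
for i in range(1,n):
    if s[i,4]>60:
        q=X[l==i];c=cv2.minAreaRect((q[:,:2]*1000).astype(np.float32))[0];v=np.array(c)/1000-H
        print(s[i],np.round(c,1),"r",np.hypot(*v).round(4),"ang",np.degrees(np.arctan2(v[1],v[0])).round(2))
v=np.array([.6285,.0884])-H;print("knob ang",np.degrees(np.arctan2(v[1],v[0])),np.hypot(*v))
cv2.imwrite("pics/"+sys.argv[1]+".png",cv2.resize(p[130:280,180:310,::-1],None,fx=4,fy=4,interpolation=cv2.INTER_CUBIC))
E
python3 chk.py t3
```

```text
shift cm [ 0.11 -0.25  0.08] turn [0.001 0.001 0.005] | at 4.6 [0.5164 0.1108 0.1288] [179.9   0.  -12.7] F [-0.5 -5.8  1.9] op 0.013734541585805834 29.990776777267456
[248 171  12  14  75] [622.6  78.7] r 0.0962 ang -18.64
[270 196  15  16 110] [562.6  10.5] r 0.1038 ang -72.57
knob ang -12.272130344095897 0.09926837361415768
```

View pics/t3.png

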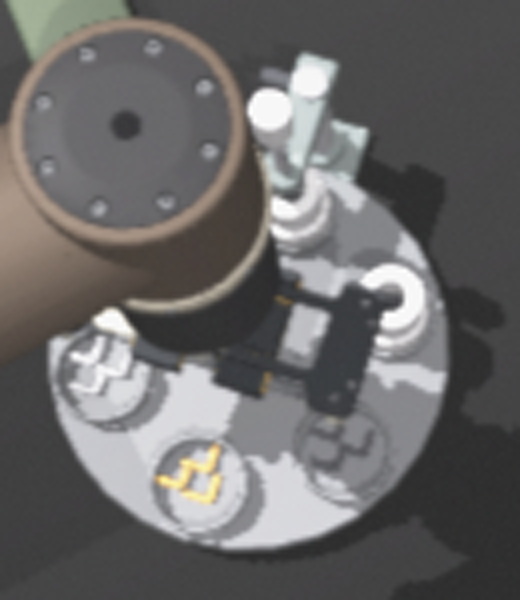

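The top view shows coupling 1 under the gauge head around (300,215), partly hidden by the wrist. The bar is still gripped. I'll release it, rise and go to the knob.

Request:
move_arm(
  moves=[4, 0, 0, 0, 0, 0, 0, 4, 0, 0, 0, 0, 0, 0, 4, 0, 0, 0, 0, 0, 0, 5, 0, 0, -2, 0, 0, 0, 6, 0, 0, -5, 0, 0, 0, 6, 0, 0, -5, 0, 0, 0, 6, 0, 0, -5, 0, 0, 0, 6, 0, 0, -2, 0, 0, 0],
)

```text
clock: 5.45
tool_pos: [0.5185, 0.1123, 0.3247]
orientation: [-179.7, -0.4, -12.6]
force: [0.3, -0.3, -0.3]
opening: 0.0595
gripper_force: 0.0
```

Request:
move_arm(
  moves=[6, 2, -0.1, 0, 0, 0, 0, 6, 3, 0, 0, 0, 0, 0, 6, 3, -0.1, 0, 0, 0, 0, 6, 2, 0, 0, 0, 0, 0, 6, 0, 0, 0, 0, 0, 0],
)

```text
clock: 5.95
tool_pos: [0.6166, 0.0915, 0.3175]
orientation: [180.0, 0.1, -12.7]
force: [-0.4, 0.1, -0.4]
opening: 0.0598
gripper_force: 0.0
```

```bash
python3 - <<'E'
from h import *
to(.629,.0877,.235,-12.7)
p,d,X=cloud("wrist");cv2.imwrite("pics/w4.png",p[...,::-1]);z=X[...,2]
for lo,hi in((.25,.268),(.14,.152),(.095,.104)):
    k=((z>lo)&(z<hi)&(np.hypot(X[...,0]-.629,X[...,1]-.0877)<.05)).astype(np.uint8)
    n,l,s,c=cv2.connectedComponentsWithStats(k)
    for i in range(1,n):
        if s[i,4]>80:
            q=X[l==i];print(lo,s[i],q.mean(0).round(4),cv2.minAreaRect((q[:,:2]*1000).astype(np.float32)))
E
```

```text
shift cm [1.3  0.09 8.25] turn [ 0.001  0.001 -0.   ] | at 5.95 [0.6166 0.0915 0.3175] [ 1.80e+02  1.00e-01 -1.27e+01] F [-0.4  0.1 -0.4] op 0.059811726409957786 0.0
0.25 [ 268  188   39   40 1209] [0.6293 0.0864 0.2593] ((628.39599609375, 86.5356216430664), (22.953594207763672, 23.267671585083008), 0.3930278420448303)
0.14 [ 271  121   30   65 1674] [0.6517 0.0817 0.1439] ((649.0364990234375, 82.59663391113281), (26.770397186279297, 57.51068878173828), 78.97444915771484)
0.095 [299 155   8  30 141] [0.6247 0.0691 0.1007] ((623.9791259765625, 68.89913177490234), (6.947564601898193, 30.07217788696289), 75.92057037353516)
```

View pics/w4.png

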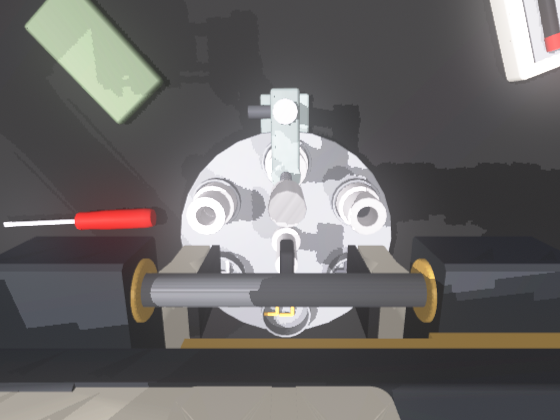

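The wrist view shows the knob at (287,207) with the other two couplings symmetric at (207,215) and (370,215), so coupling 1 is centred under the rod.

Request:
move_arm(
  moves=[6, 1.2, 0.15, 1, 0, 0, 0, 6, 0, 0, 2.5, 0, 0, 0, 6, 0, 0, 2.5, 0, 0, 0, 6, 0, 0, 1.5, 0, 0, 0, 6, 0, 0, 0.7, 0, 0, 0, 4, 0, 0, 0, 0, 0, 0, 3, 0, 0, 0, 0, 0, 0, 2.6, 0, 0, 0, 0, 0, 0],
)

```text
clock: 6.8
tool_pos: [0.6267, 0.0878, 0.2382]
orientation: [-179.9, -0.1, -12.6]
force: [-0.4, 0.4, -0.2]
opening: 0.0414
gripper_force: 0.0
```

```bash
python3 -c "
from h import *
to(.6285,.0868,.235,-12.7)"
```

```text
shift cm [0.19 0.06 0.32] turn [-0.001 -0.002  0.001] | at 6.8 [0.6267 0.0878 0.2382] [-1.799e+02 -1.000e-01 -1.260e+01] F [-0.4  0.4 -0.2] op 0.041400857924201145 0.0
```

Request:
move_arm(
  moves=[3, 0.15, 0.05, 0.2, 0, 0, 0, 2.8, 0, 0, 0, 0, 0, 0, 2, 0, 0, 0, 0, 0, 0, 2, 0, 0, 0, 0, 0, 0, 2, 0, 0, 0, 0, 0, 0, 2, 0, 0, 0, 0, 0, 0],
)

```text
clock: 7.4
tool_pos: [0.6277, 0.0868, 0.2351]
orientation: [-180.0, -0.0, -12.6]
force: [-0.6, -0.6, 0.9]
opening: 0.0235
gripper_force: 30.0
```

```bash
python3 -c "
from h import *
to(.6285,.0868,.235,-12.7)"
```

```text
shift cm [ 0.08 -0.02  0.01] turn [-0.    -0.     0.001] | at 7.4 [0.6277 0.0868 0.2351] [-180.    -0.   -12.6] F [-0.6 -0.6  0.9] op 0.02345414877857674 30.000074207782745
```

Request:
move_arm(
  moves=[2, 0, 0, 0.3, 0, 0, 0, 2, 0, 0, 0.3, 0, 0, 0, 2, 0, 0, 0.3, 0, 0, 0, 2, 0, 0, 0.3, 0, 0, 0, 2, 0, 0, 0.3, 0, 0, 0, 2, 0, 0, 0, 0, 0, 0],
)

```text
clock: 8.0
tool_pos: [0.6276, 0.0868, 0.2192]
orientation: [180.0, 0.0, -12.7]
force: [2.9, 0.9, -3.3]
opening: 0.0234
gripper_force: 30.0
```

Request:
move_arm(
  moves=[2, 0, 0, 0.3, 0, 0, 0, 2, 0, 0, 0.4, 0, 0, 0, 2, 0, 0, 0.4, 0, 0, 0, 2, 0, 0, 0.3, 0, 0, 0, 2, 0, 0, 0.2, 0, 0, 0, 2, 0, 0, 0, 0, 0, 0],
)

```text
clock: 8.6
tool_pos: [0.6276, 0.0868, 0.2034]
orientation: [180.0, 0.0, -12.7]
force: [2.4, 0.1, -2.0]
opening: 0.0235
gripper_force: 30.0
```

Request:
move_arm(
  moves=[2, 0, 0, 0.15, 0, 0, 0, 2, 0, 0, 0.15, 0, 0, 0, 2, 0, 0, 0.15, 0, 0, 0, 2, 0, 0, 0, 0, 0, 0],
)

```text
clock: 9.0
tool_pos: [0.6276, 0.0868, 0.1993]
orientation: [-180.0, -0.0, -12.7]
force: [1.6, 1.3, -0.7]
opening: 0.0233
gripper_force: 30.0
```

Request:
move_arm(
  moves=[2, 0, 0, 0.15, 0, 0, 0, 2, 0, 0, 0.15, 0, 0, 0, 2, 0, 0, 0, 0, 0, 0],
)

```text
clock: 9.3
tool_pos: [0.6276, 0.0868, 0.1962]
orientation: [-180.0, -0.0, -12.7]
force: [1.8, 2.2, -0.2]
opening: 0.0232
gripper_force: 30.0
```

Request:
move_arm(
  moves=[2, 0, 0, 0.15, 0, 0, 0, 2, 0, 0, 0.15, 0, 0, 0, 2, 0, 0, 0, 0, 0, 0],
)

```text
clock: 9.6
tool_pos: [0.6276, 0.0868, 0.1932]
orientation: [-180.0, -0.0, -12.7]
force: [1.7, 1.1, -0.3]
opening: 0.0232
gripper_force: 30.0
```

Request:
move_arm(
  moves=[2, 0, 0, 0.15, 0, 0, 0, 2, 0, 0, 0.15, 0, 0, 0, 2, 0, 0, 0.15, 0, 0, 0, 2, 0, 0, 0.15, 0, 0, 0, 2, 0, 0, 0, 0, 0, 0],
)

```text
clock: 10.1
tool_pos: [0.6276, 0.0868, 0.1871]
orientation: [-180.0, -0.0, -12.7]
force: [2.6, 1.3, -0.8]
opening: 0.0235
gripper_force: 30.0
```

Request:
move_arm(
  moves=[2, 0, 0, 0.15, 0, 0, 0, 2, 0, 0, 0.15, 0, 0, 0, 2, 0, 0, 0, 0, 0, 0],
)

```text
clock: 10.4
tool_pos: [0.6276, 0.0868, 0.1842]
orientation: [-180.0, -0.0, -12.7]
force: [3.8, 1.5, -1.1]
opening: 0.023
gripper_force: 30.0
```

Request:
move_arm(
  moves=[2, 0, 0, 0.15, 0, 0, 0, 2, 0, 0, 0.15, 0, 0, 0, 2, 0, 0, 0, 0, 0, 0],
)

```text
clock: 10.7
tool_pos: [0.6276, 0.0868, 0.1819]
orientation: [-180.0, -0.0, -12.6]
force: [0.4, 2.2, 4.2]
opening: 0.0232
gripper_force: 30.0
```

Request:
move_arm(
  moves=[2, 0, 0, 0.1, 0, 0, 0, 2, 0, 0, 0, 0, 0, 0],
)

```text
clock: 10.9
tool_pos: [0.6277, 0.0867, 0.1817]
orientation: [-180.0, -0.1, -12.6]
force: [-2.4, 2.1, 9.7]
opening: 0.0235
gripper_force: 30.0
```

Contact is at TCP z 0.1817, which is a travel of about 57 mm, so coupling 1 is blocked. I'll raise the rod.

Request:
move_arm(
  moves=[2, 0, 0, -0.3, 0, 0, 0, 2, 0, 0, -0.8, 0, 0, 0, 2, 0, 0, -1, 0, 0, 0, 2, 0, 0, -1, 0, 0, 0, 2, 0, 0, -1, 0, 0, 0, 2, 0, 0, -0.8, 0, 0, 0, 2, 0, 0, -0.5, 0, 0, 0, 2, 0, 0, -0.25, 0, 0, 0],
)

```text
clock: 11.7
tool_pos: [0.6276, 0.0868, 0.2368]
orientation: [-180.0, 0.0, -12.7]
force: [6.0, 1.4, -4.1]
opening: 0.0234
gripper_force: 30.0
```

Request:
move_arm(
  moves=[2, 0, 0, 0, 0, 0, 0, 4, 0, 0, 0, 0, 0, 0, 6, 0, 0, 0, 0, 0, 0, 6, 0, 0, -1, 0, 0, 0, 6, 0, 0, -4, 0, 0, 0, 6, 0, 0, -4, 0, 0, 0],
)

```text
clock: 12.3
tool_pos: [0.6268, 0.0862, 0.3279]
orientation: [179.9, 0.1, -12.7]
force: [2.0, -0.3, 0.7]
opening: 0.057
gripper_force: 0.0
```

```bash
python3 chk.py t5; python3 -c "
from h import *
to(.5175,.1125,.32,-12.7)"
```

```text
shift cm [-11.17  -0.27  20.01] turn [0.002 0.002 0.006] | at 12.3 [0.6268 0.0862 0.3279] [ 1.799e+02  1.000e-01 -1.270e+01] F [ 2.  -0.3  0.7] op 0.0570077080782507 0.0
[244 171  16  14 100] [623.5  85.5] r 0.0951 ang -14.63
[207 177  16  16 157] [599.1 182. ] r 0.0991 ang 47.01
[269 196  16  17 154] [560.7  14. ] r 0.0998 ang -73.0
knob ang -12.272130344095897 0.09926837361415768
shift cm [-11.52  -0.12   1.57] turn [-0.002 -0.009  0.001] | at 12.35 [0.6295 0.0862 0.3367] [-179.9   -0.5  -12.6] F [2.9 0.5 9.1] op 0.05798747411066865 0.0
```

Request:
move_arm(
  moves=[4.5, -3, 0, 0, 0, 0, 0, 4.5, -4, 0, 0, 0, 0, 0, 4.5, -3, 0, 1, 0, 0, 0, 4.5, -1.5, 0, 3, 0, 0, 0, 4.5, 0, 0, 5, 0, 0, 0, 4.5, 0, 0, 5, 0, 0, 0, 4.5, 0, 0, 3, 0, 0, 0, 4.5, 0, 0, 0, 0, 0, 0],
)

```text
clock: 13.15
tool_pos: [0.5127, 0.1105, 0.1535]
orientation: [179.7, 0.3, -12.7]
force: [-1.1, 0.4, -0.0]
opening: 0.0449
gripper_force: 0.0
```

```bash
python3 -c "
from h import *
to(.5178,.1126,.128,-12.7)"
```

```text
shift cm [ 0.47 -0.33  2.55] turn [0.005 0.006 0.   ] | at 13.15 [0.5127 0.1105 0.1535] [179.7   0.3 -12.7] F [-1.1  0.4 -0. ] op 0.04491801560624778 0.0
```

Request:
move_arm(
  moves=[4.5, 0.4, -0.2, 1, 0, 0, 0, 4.5, 0, 0, 1.3, 0, 0, 0, 3, 0, 0, 0.2, 0, 0, 0, 1, 0, 0, 0, 0, 0, 0, 1, 0, 0, 0, 0, 0, 0, 1, 0, 0, 0, 0, 0, 0, 1, 0, 0, 0, 0, 0, 0, 1, 0, 0, 0, 0, 0, 0],
)

```text
clock: 13.95
tool_pos: [0.5194, 0.1103, 0.133]
orientation: [179.8, -0.0, -12.7]
force: [2.2, -11.6, 5.4]
opening: 0.0137
gripper_force: 29.8
```

```bash
python3 -c "
from h import *
to(.5178,.1126,.128,-12.7);print(ctrl.get_obs()['joint_pos'])"
```

```text
shift cm [-0.21 -0.19  0.5 ] turn [ 0.004 -0.     0.001] | at 13.95 [0.5194 0.1103 0.133 ] [179.8  -0.  -12.7] F [  2.2 -11.6   5.4] op 0.013704666743802722 29.80942815542221
[ 33.28710964  12.37274987 -25.3946232    0.2059826  -52.3933306
  43.93473991]
```

Request:
move_arm(
  moves=[1, 0, 0.2, 0, 0, 0, 0, 1, 0, -0.06, 0, 0, 0, 0.05, 1, 0.01, -0.12, 0, 0, 0, 0.1, 1, 0, -0.12, 0, 0, 0, 0.1, 1, 0.01, -0.12, 0, 0, 0, 0.1, 1, 0, 0, 0, 0, 0, 0],
)

```text
clock: 14.55
tool_pos: [0.5212, 0.1142, 0.133]
orientation: [180.0, -0.1, -32.8]
force: [-0.8, -7.6, 7.0]
opening: 0.0136
gripper_force: 29.9
```

Request:
move_arm(
  moves=[1, 0, -0.06, 0, 0, 0, 0.05, 1, 0.01, -0.12, 0, 0, 0, 0.1, 1, 0, -0.12, 0, 0, 0, 0.1, 1, 0.01, -0.12, 0, 0, 0, 0.1, 1, 0, 0, 0, 0, 0, 0],
)

```text
clock: 15.05
tool_pos: [0.5241, 0.1171, 0.133]
orientation: [180.0, -0.1, -52.8]
force: [-2.5, -6.8, 9.5]
opening: 0.0143
gripper_force: 29.9
```

Request:
move_arm(
  moves=[1, 0, -0.06, 0, 0, 0, 0.05, 1, 0.01, -0.12, 0, 0, 0, 0.1, 1, 0, -0.12, 0, 0, 0, 0.1, 1, 0.01, -0.1, 0, 0, 0, 0.1, 1, 0, 0, 0, 0, 0, 0],
)

```text
clock: 15.55
tool_pos: [0.5278, 0.119, 0.133]
orientation: [-180.0, -0.1, -72.9]
force: [-2.5, -6.4, 8.6]
opening: 0.0136
gripper_force: 29.9
```

```bash
python3 chk.py t6
```

```text
shift cm [0.28 1.12 0.5 ] turn [ 0.000e+00 -1.000e-03 -1.045e+00] | at 15.55 [0.5278 0.119  0.133 ] [-1.80e+02 -1.00e-01 -7.29e+01] F [-2.5 -6.4  8.6] op 0.013639566853650618 29.936497807502747
[244 171  16  14  97] [624.2  85.5] r 0.0958 ang -14.5
[269 197  16  16 153] [559.8  14.8] r 0.0989 ang -73.35
[257 232  16  17 158] [463.1  35.7] r 0.1006 ang -132.82
knob ang -12.272130344095897 0.09926837361415768
```

Request:
move_arm(
  moves=[3, 0, 0, 0, 0, 0, 0, 4, 0, 0, 0, 0, 0, 0, 5, 0, 0, 0, 0, 0, 0, 6, 0, 0, -2, 0, 0, 0, 6, 0, 0, -5, 0, 0, 0, 6, 0, 0, -5, 0, 0, 0, 6, 0, 0, -5, 0, 0, 0, 6, 0, 0, -1, 0, 0, 0],
)

```text
clock: 16.4
tool_pos: [0.5295, 0.1206, 0.3186]
orientation: [-179.4, 0.1, -72.7]
force: [0.3, 0.8, 0.2]
opening: 0.0599
gripper_force: 0.0
```

Request:
move_arm(
  moves=[6, 1, -1.6, 0, 0, 0, 0, 6, 2, -3, 0, 0, 0, 0, 6, 2, -2.5, 0, 0, 0, 0, 6, 1, -1.5, 0, 0, 0, 0, 6, 0, 0, 0, 0, 0, 0, 6, 0, 0, 0, 0, 0, 0],
)

```text
clock: 17.0
tool_pos: [0.6271, 0.0879, 0.311]
orientation: [179.9, 0.0, -72.8]
force: [1.0, -0.3, -0.8]
opening: 0.0603
gripper_force: 0.0
```

```bash
python3 -c "
from h import *
to(.6277,.0868,.237,-72.9)"; python3 chk.py t7
```

```text
shift cm [ 0.13 -0.03  7.4 ] turn [0.001 0.    0.001] | at 17.0 [0.6271 0.0879 0.311 ] [179.9   0.  -72.8] F [ 1.  -0.3 -0.8] op 0.06030006325117985 0.0
shift cm [-5.61  9.66 18.32] turn [ 1.000e-03  1.000e-03 -1.044e+00] | at 17.0 [0.6271 0.0879 0.311 ] [179.9   0.  -72.8] F [ 1.  -0.3 -0.8] op 0.06030006325117985 0.0
[269 197  16  16 152] [559.   14.3] r 0.0991 ang -73.86
[257 233  16  16 155] [461.7  36.9] r 0.1007 ang -133.88
knob ang -12.272130344095897 0.09926837361415768
```

Request:
move_arm(
  moves=[6, 0.1, 0, 2, 0, 0, 0, 6, 0, 0, 2.5, 0, 0, 0, 6, 0, 0, 2, 0, 0, 0, 6, 0, 0, 0.9, 0, 0, 0, 3, 0, 0, 0, 0, 0, 0, 2, 0, 0, 0, 0, 0, 0, 2, 0, 0, 0, 0, 0, 0, 2, 0, 0, 0, 0, 0, 0],
)

```text
clock: 17.85
tool_pos: [0.6279, 0.0871, 0.2391]
orientation: [-179.9, 0.0, -72.8]
force: [-0.5, -1.4, -0.8]
opening: 0.0335
gripper_force: 0.0
```

Request:
move_arm(
  moves=[2, 0, 0, 0, 0, 0, 0, 2, 0, 0, 0, 0, 0, 0, 2, 0, 0, 0, 0, 0, 0],
)

```text
clock: 18.15
tool_pos: [0.6287, 0.0874, 0.2387]
orientation: [-179.8, -0.0, -72.8]
force: [4.9, 2.3, 0.8]
opening: 0.0234
gripper_force: 30.0
```

Request:
move_arm(
  moves=[2, 0, 0, 0.3, 0, 0, 0, 2, 0, 0, 0.3, 0, 0, 0, 2, 0, 0, 0.2, 0, 0, 0, 2, 0, 0, 0.2, 0, 0, 0, 2, 0, 0, 0.3, 0, 0, 0, 2, 0, 0, 0.3, 0, 0, 0, 2, 0, 0, 0, 0, 0, 0],
)

```text
clock: 18.85
tool_pos: [0.6287, 0.0873, 0.222]
orientation: [-179.9, -0.0, -72.8]
force: [8.0, 2.9, -1.2]
opening: 0.0235
gripper_force: 30.0
```

Request:
move_arm(
  moves=[2, 0, 0, 0.4, 0, 0, 0, 2, 0, 0, 0.5, 0, 0, 0, 2, 0, 0, 0.5, 0, 0, 0, 2, 0, 0, 0.4, 0, 0, 0, 2, 0, 0, 0.2, 0, 0, 0, 2, 0, 0, 0, 0, 0, 0],
)

```text
clock: 19.45
tool_pos: [0.6287, 0.0874, 0.202]
orientation: [-179.9, -0.0, -72.8]
force: [6.3, 1.0, -0.7]
opening: 0.0236
gripper_force: 30.0
```

Request:
move_arm(
  moves=[2, 0, 0, 0.15, 0, 0, 0, 2, 0, 0, 0.15, 0, 0, 0, 2, 0, 0, 0, 0, 0, 0],
)

```text
clock: 19.75
tool_pos: [0.6287, 0.0874, 0.1993]
orientation: [-179.8, -0.0, -72.8]
force: [6.6, 1.5, 0.5]
opening: 0.0236
gripper_force: 30.0
```

Request:
move_arm(
  moves=[2, 0, 0, 0.15, 0, 0, 0, 2, 0, 0, 0.15, 0, 0, 0, 2, 0, 0, 0, 0, 0, 0],
)

```text
clock: 20.05
tool_pos: [0.6287, 0.0874, 0.1963]
orientation: [-179.8, -0.0, -72.8]
force: [6.6, 1.4, 0.4]
opening: 0.0236
gripper_force: 30.0
```

Request:
move_arm(
  moves=[2, 0, 0, 0.15, 0, 0, 0, 2, 0, 0, 0.15, 0, 0, 0, 2, 0, 0, 0, 0, 0, 0],
)

```text
clock: 20.35
tool_pos: [0.6287, 0.0874, 0.1933]
orientation: [-179.8, -0.0, -72.8]
force: [6.8, 1.3, -0.0]
opening: 0.0231
gripper_force: 30.0
```

Request:
move_arm(
  moves=[2, 0, 0, 0.15, 0, 0, 0, 2, 0, 0, 0.15, 0, 0, 0, 2, 0, 0, 0.2, 0, 0, 0, 2, 0, 0, 0.2, 0, 0, 0, 2, 0, 0, 0, 0, 0, 0],
)

```text
clock: 20.85
tool_pos: [0.6287, 0.0874, 0.1863]
orientation: [-179.8, -0.0, -72.8]
force: [6.6, 1.4, -0.6]
opening: 0.0235
gripper_force: 30.0
```

Request:
move_arm(
  moves=[2, 0, 0, 0.15, 0, 0, 0, 2, 0, 0, 0.15, 0, 0, 0, 2, 0, 0, 0.15, 0, 0, 0, 2, 0, 0, 0, 0, 0, 0],
)

```text
clock: 21.25
tool_pos: [0.6287, 0.0874, 0.1819]
orientation: [-179.8, -0.0, -72.8]
force: [6.8, 1.0, -0.1]
opening: 0.0234
gripper_force: 30.0
```

Already past the 57 mm level with no contact, so this one is clear. I'll continue to the bottom, expected at z of about 0.1706.

Request:
move_arm(
  moves=[2, 0, 0, 0.2, 0, 0, 0, 2, 0, 0, 0.2, 0, 0, 0, 2, 0, 0, 0.2, 0, 0, 0, 2, 0, 0, 0.15, 0, 0, 0, 2, 0, 0, 0, 0, 0, 0],
)

```text
clock: 21.75
tool_pos: [0.6287, 0.0874, 0.1743]
orientation: [-179.8, -0.0, -72.8]
force: [7.4, 1.5, -0.5]
opening: 0.023
gripper_force: 30.0
```

Request:
move_arm(
  moves=[2, 0, 0, 0.1, 0, 0, 0, 2, 0, 0, 0.1, 0, 0, 0, 2, 0, 0, 0, 0, 0, 0],
)

```text
clock: 22.05
tool_pos: [0.6287, 0.0873, 0.1724]
orientation: [-179.8, -0.0, -72.8]
force: [6.0, 1.2, 1.1]
opening: 0.0236
gripper_force: 30.0
```

Request:
move_arm(
  moves=[2, 0, 0, 0.1, 0, 0, 0, 2, 0, 0, 0, 0, 0, 0],
)

```text
clock: 22.25
tool_pos: [0.6288, 0.0874, 0.1715]
orientation: [-179.8, -0.0, -72.8]
force: [5.7, 2.2, 1.1]
opening: 0.0234
gripper_force: 30.0
```

Request:
move_arm(
  moves=[2, 0, 0, 0.1, 0, 0, 0, 2, 0, 0, 0, 0, 0, 0],
)

```text
clock: 22.45
tool_pos: [0.6287, 0.0874, 0.1705]
orientation: [-179.8, -0.0, -72.8]
force: [4.6, 1.8, 1.7]
opening: 0.0235
gripper_force: 30.0
```

Request:
move_arm(
  moves=[2, 0, 0, 0.1, 0, 0, 0, 2, 0, 0, 0, 0, 0, 0],
)

```text
clock: 22.65
tool_pos: [0.6288, 0.0873, 0.1704]
orientation: [-179.8, -0.0, -72.8]
force: [3.5, 1.5, 5.9]
opening: 0.0234
gripper_force: 30.0
```

Request:
move_arm(
  moves=[2, 0, 0, 0.05, 0, 0, 0, 2, 0, 0, 0, 0, 0, 0],
)

```text
clock: 22.85
tool_pos: [0.6288, 0.0874, 0.1703]
orientation: [-179.8, -0.0, -72.8]
force: [2.5, 2.7, 9.9]
opening: 0.0232
gripper_force: 30.0
```

It bottomed at z 0.1703, a travel of about 70 mm, so coupling 2 is clear. I'll release and back off.

Request:
move_arm(
  moves=[3, 0, 0, 0, 0, 0, 0, 4.5, 0, 0, 0, 0, 0, 0, 6, 0, 0, 0, 0, 0, 0, 6, 0, 0, -0.5, 0, 0, 0, 6, 0, 0, -3, 0, 0, 0, 6, 0, 0, -5, 0, 0, 0, 6, 0, 0, -4, 0, 0, 0, 6, 0, 0, 0, 0, 0, 0],
)

```text
clock: 23.65
tool_pos: [0.6299, 0.0871, 0.3008]
orientation: [-179.4, -0.0, -72.8]
force: [0.4, 0.5, -0.1]
opening: 0.0601
gripper_force: 0.0
```

Request:
move_arm(
  moves=[6, -4, 4, -2, 0, 0, 0, 6, -4, 4, -2, 0, 0, 0, 6, -2, 3, 0, 0, 0, 0, 6, 0, 0, 0, 0, 0, 0, 6, 0, 0, 0, 0, 0, 0],
)

```text
clock: 24.15
tool_pos: [0.5089, 0.1414, 0.3276]
orientation: [-179.9, 0.0, -72.7]
force: [1.4, 0.4, -0.3]
opening: 0.0604
gripper_force: 0.0
```

```bash
python3 - <<'E'
from h import *
to(.6,.1,.3,-73)
p,d,X=cloud("wrist");z=X[...,2];k=(np.hypot(X[...,0]-.6285,X[...,1]-.0868)<.011)
print("knob top",np.percentile(z[k&(d>0)],[50,90,97]));cv2.imwrite("pics/w8.png",p[...,::-1])
E
```

```text
shift cm [ 6.66 -7.46  2.77] turn [-0.001  0.     0.005] | at 24.15 [0.5089 0.1414 0.3276] [-179.9    0.   -72.7] F [ 1.4  0.4 -0.3] op 0.06038764162669121 0.0
knob top [0.19206478 0.19341857 0.19392214]
```

View pics/w8.png

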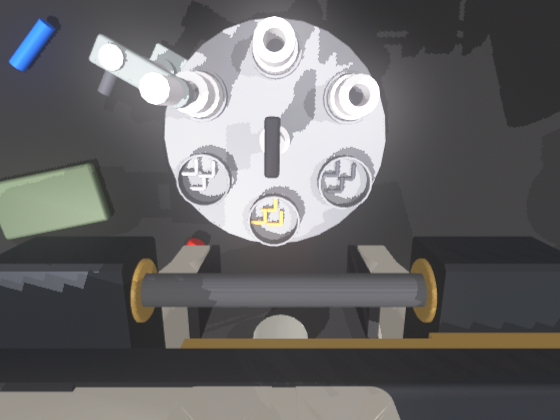

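The knob at (157,88) is down, with its top at 0.193 m (70 mm travel), and the rod is in the coupling at (203,95). The other two couplings, at (274,45) and (350,98), are in their nests. Handing in.

```bash
python3 -c "
from plant import ctrl
print(ctrl.close_job())"
```

```text
the job is handed in; nothing more can be done
None
```

Coupling 2 is the clear one: the gauge rod is resting on its bottom at about 70 mm travel, all three couplings are in their nests, and the job was handed in at about 24 s (coupling 1 stopped at 57 mm; coupling 0 was not gauged).

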